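# Close the board test fixture

## Robot

A 6-joint arm with a two-finger parallel gripper is mounted at the origin on the work surface. World frame = base frame: x ahead of the robot, y to its left, z up, the work surface at z = 0. Lengths are in m, angles in degrees, forces in N, time in s.
With the tool pointing down it reaches from about 0.35 to 0.875 m from the base axis. Payload 4.2 kg.
Tool frame: the origin (TCP) lies midway between the tips of the shut fingers; the grasp point (between the pads) lies 19 mm behind it; z points along the fingers, y is the line along which they close (so a half turn about z gives the same grasp; the last joint's range is limited). The gripper opens to 87 mm and grips with 3 to 60 N. Pads are 19 mm wide; open, the fingers measure 117 mm over their backs; the gripper's body (75 mm by 190 mm) begins 51 mm behind the grasp point.
Start: joints at [-62.361, 22.042, 0.453, 0, -68.411, -14.817], TCP at [0.139, -0.609, 0.223] pointing down, gripper open.
Joint ranges: [-179.83, 179.83], [-69.29, 118.12], [-61.27, 80.66], [-181.25, 117.63], [-171.15, -9.14], [-177.46, 177.46]. Speed limits (degrees/s): [159.86, 159.86, 180, 180, 180, 180].

## Interface

Orientations are given as a 3x3 rotation matrix whose columns are the frame's x, y, z axes.
In Python, from station import r, cams gives the robot as it stands.
- The arm moves only by the tool play_rows, never from a script. Its argument "commands" is text: rows parted by semicolons, each of 6 numbers parted by spaces: the shift along the world's x, y, z normalised to -1 to 1, where 1 is 30 mm, then the turn, a rotation vector about the world's x, y, z normalised to -1 to 1, where 1 is 0.15 rad. A call has 1 to 20 rows; each row shifts and turns the commanded pose from where the row before left it; what a row does not reach is not made up. A row lasts 1/10 s, in which the tool goes at most 50 mm and 8.59 degrees, less where a joint would pass 70% of its speed; a pose out of reach is approached as far as the arm can. A call with a number of a shift or a turn outside -1 to 1 is refused whole. A call with a gripper value outside its range is refused whole. "grip" is the finger opening in mm, from 0 to 87, set as the call begins (left out, the last holds). The fingers move at their own pace and stop on an object; the grip force is fixed at half the most. Time passes only in rows, so rows that do not move let the fingers close. It gives the time, the measured TCP pose, the force, the opening and the grip force at its end, in the units of the state.
- r.sense(): the state, without advancing time (a new reading comes with each control period).
- cams.capture(name): name is "scene" or "top" or "wrist"; returns (picture, depth): 420x560x3 uint8, blue, green, red; 420x560 float32, m along the optical axis (not along the pixel's ray), 0 where there is no reading.
- cams.camera_info(name): a dict with "mtx" (3x3 intrinsics, pixels), "R" (3x3) and "t" (3): a world point X has camera coordinates R X + t. Camera axes: x right, y down, z forward; pixel columns grow to the right and rows downward; lengths in m; the calibration is good to about 2 mm. A picture is of the moment at which its call begins: read the wrist's pose just before it. camera_info takes no time and is no camera call; for the wrist camera it gives the pose at the moment of the call.
- r.finish_job(): hands the job in; it is judged then, once.
The state is a dict: "time_s": time; "joints": joint angles; "joint_velocities": joint speeds; "effort": joint torques, N m; "tcp_pos": TCP position; "ee_rot": TCP orientation; "wrist_force": force on the tool from outside, world axes, zero at the start; "moment": the same for the moment, N m; "gripper_width": opening from 0.0 (shut) to 1.0 (fully open); "gripper_force": force on a finger pad.
Only numpy, scipy, OpenCV 4.12 (cv2) and the standard library are available. Lean on these libraries where they do the work, as an engineer would, in place of code of your own. Each camera call takes 0.05 s, during which the arm holds its last target. There are 200 camera calls.

## Task

Get the board in the test fixture ready for its test: push the loaded drawer tray fully home under the press, then take the crank by its spinning grip and turn it clockwise in one run, without taking the hand off the grip, until you feel that the push rods have the board pressed firmly down on its stops, past the give of the test pins. Stop as it comes up tight, do not strain the board by cranking on, then let go and leave the fixture closed and the other things on the bench alone.

Things in the scene. Friction and masses are not known exactly. Their poses are not given: they have to be found in the camera images.
- fixture: Board test fixture, fixed to the bench: grey base box 200 mm (x) by 210 mm (y), top 40 mm up; two upright 16 mm steel columns at y = +-91 mm carry an aluminium beam 60 by 215 mm, top 178 mm up. Origin: middle of the base on the bench, straight under the crank axis; +z up, -x is the front, where the drawer tray comes out.
- tray_handle (a point): Middle of the tray's pull handle, a round steel bar 12 mm thick and 84 mm long along the fixture's y, 54 mm above the bench. The fixture's base front stands 5 mm behind this bar when the tray is home; nothing stands in front of it.
- tray (a joint): Drawer tray of the fixture, carrying the board in a shallow nest: 0 = 60 mm out towards the front, 0.060 m = fully home against its stop, under the push rods; it slides straight along the fixture's +x. It drags with about 3 N and stays where it is left.
- board: Green circuit board 100 by 80 by 2.4 mm, loose in the tray's nest. Origin: centre of its underside, z up; 62 mm above the bench at rest. The nest floats on the springs of the test pins: they give way 2 mm under 20 to 50 N, then it stands on solid stops. A good firm hold-down is about 120 N; 70 N is too slack to make contact, over 200 N bows the board.
- crosshead: The press: aluminium crosshead 50 by 212 by 12 mm (origin: middle of its underside, z up) sliding on the columns, with four white sprung push rods over the board's corners. The crank drives it down 12 mm a turn. The rods' height was set by hand on threaded studs by the last user: their tips stand 15 to 27 mm above the board, not known closer, with the crank at 0.
- crank (a joint): Crank of the press on a captive vertical screw (it does not rise or sink): angle in rad, growing clockwise seen from above, which lowers the rods. At 0 its arm points 60 degrees to the left (towards +y) of the fixture's +x; it starts between 0 and 2.1. It stays where it is left with up to 130 N on the board, and eases back to that if pressed harder.
- grip_top (a point): Centre of the top of the crank's upright black grip, a plain cylinder 26 mm thick and 56 mm long that spins freely on its pin. It stands on the crank arm 60 mm from the crank axis; its top is 253 mm above the bench, its lower end 197 mm.
- crank_axis (a point): Point on the crank's vertical axis at the height of the grip's lower end, 197 mm above the bench. Running free the crank takes 0.25 N m (4 N at the grip); every 100 N on the board adds 0.19 N m (3 N at the grip). Once the board is on its stops the rod springs add about 90 N per radian of crank, from about 50 N.
- spare_board: Bystander: a green board 85 by 80 mm on four 10 mm brass standoffs; origin under the centre of the board itself, 10 mm above the bench.
- screwdriver: Bystander: black-handled screwdriver, 170 mm, lying beside the fixture; origin on the bench under its middle.
- heat_sink: Bystander: finned aluminium heat sink 50 by 44 by 30 mm beside the tray's path; origin under its centre.
- multimeter: Bystander: grey hand multimeter 180 by 85 by 36 mm lying on its back; origin under its centre.
- mouse: Bystander: black computer mouse 105 by 60 by 30 mm; origin under its centre.
- side_cutters: Bystander: small side cutters, 105 mm long and 12 mm thick, lying flat; origin on the bench under the pivot.
- parts_bin: Bystander: low grey bin with four compartments, 120 by 90 by 35 mm; origin under its centre.
Things that resemble listed ones, but are neither listed nor needed, are in the scene too. What is shaped like the board but orange, purple or white is not meant.

How it is judged:
By the outcome, as a careful person would: the job done as asked, in the order asked, and still so for the second after the job is handed in, with the robot touching nothing.
It also fails if it takes over 72 s, if anything falls off the work surface, if the arm or the gripper's body presses on something with over 40 N, if the wrist force passes 120 N, or if a joint passes its speed limit or range.

## Working session

There is one attempt and no reset: what is moved stays moved. The work goes in short steps, Python scripts to look and compute and a tool call to move; the robot and the scene stay as the last step left them, time stands still between calls to the robot, and variables do not carry over. Pictures are saved under pics/ and viewed, at most 10 in all, crops included, and the job is handed in when it is done.

Besides the shell and the picture viewer there is one more tool, called after "Emit:" as a command line: name --argument value ..., lists and objects as JSON in quotes. play_rows: Moves the arm, as the interface text tells. Scaled input: -1 to 1 covers 30 mm each way for a shift and 0.15 rad each way for a turn. Its arguments: {"type":"object","properties":{"commands":{"type":"string"},"grip":{"type":"number"}},"required":["commands"]}

```bash
mkdir -p pics; ls; python3 - <<'E'
from station import r, cams
import cv2, numpy as np
for n in ("scene","top"):
    p,d=cams.capture(n); cv2.imwrite(f"pics/{n}.png",p); np.save(f"pics/{n}.npy",d)
    i=cams.camera_info(n); np.savez(f"pics/{n}_i.npz",**{k:i[k] for k in("mtx","R","t")})
    print(n,i)
E
```

```text
pics
scene {'mtx': array([[439.5267484 ,   0.        , 276.71257857],
       [  0.        , 439.5267484 , 208.65217253],
       [  0.        ,   0.        ,   1.        ]]), 'R': array([[-0.13656311,  0.9905487 , -0.01279807],
       [ 0.73053425,  0.09197343, -0.67665397],
       [-0.66908163, -0.10175539, -0.73618993]]), 't': array([ 0.07155243, -0.24388506,  1.50902963])}
top {'mtx': array([[457.24257448,   0.        , 270.53354855],
       [  0.        , 457.24257448, 220.02561464],
       [  0.        ,   0.        ,   1.        ]]), 'R': array([[-0.06474234, -0.99789496, -0.00375095],
       [-0.9751171 ,  0.06406229, -0.21223256],
       [ 0.2120261 , -0.01008281, -0.97721199]]), 't': array([0.03153327, 0.48480919, 1.34202064])}
```

View pics/scene.png

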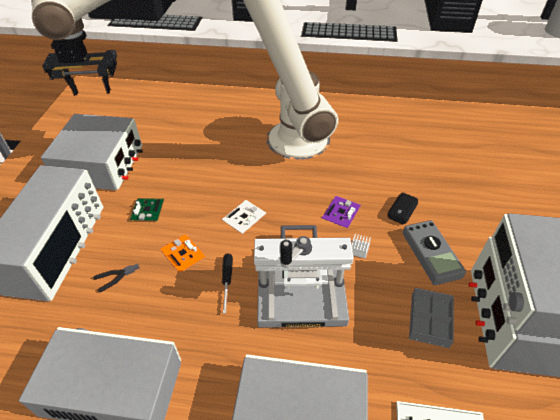

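View pics/top.png

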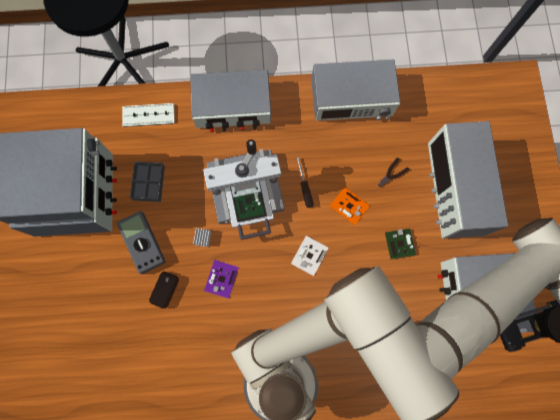

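The scene shows one fixture: scene (302,270), top (243,190). In the top view the crank hub is near (242,170), the black grip at (251,146), and the tray handle at (253,235). The only cranked black post is the grip. The other boards are the spare green one at (401,243), plus orange, white and purple ones. Next I'll measure.

```bash
cat > h.py <<'E'
import numpy as np, cv2
def cloud(d,i):
    v,u=np.mgrid[:d.shape[0],:d.shape[1]]
    K=i["mtx"]; c=np.stack([(u-K[0,2])/K[0,0]*d,(v-K[1,2])/K[1,1]*d,d],-1)
    w=(c-i["t"])@i["R"]; w[d==0]=np.nan; return w
def rect(P): 
    return cv2.minAreaRect((P[:,:2]*1000).astype(np.float32))
E
python3 - <<'E'
from h import *
from station import r
p=cv2.imread("pics/top.png")
w=cloud(np.load("pics/top.npy"),np.load("pics/top_i.npz"))
a=np.zeros(w.shape[:2],bool); a[130:245,195:295]=1
z=w[...,2]
for n,lo,hi,win in (("beam",.17,.186,a),("grip",.245,.262,a),("base",.035,.044,a)):
    P=w[win&(z>lo)&(z<hi)]; print(n,len(P),P.mean(0).round(4),rect(P))
b=np.zeros_like(a); b[222:243,228:280]=1
P=w[b&(z>.045)&(z<.068)]; print("handle",len(P),P.mean(0).round(4),rect(P))
for (u,v) in ((251,146),(242,170),(253,235),(255,236),(303,190),(202,237)): print(u,v,w[v,u].round(4))
w2=cloud(np.load("pics/scene.npy"),np.load("pics/scene_i.npz")); z=w2[...,2]
a=np.zeros(w2.shape[:2],bool); a[220:330,250:360]=1
for n,lo,hi in (("beam",.17,.186),("grip",.245,.262)):
    P=w2[a&(z>lo)&(z<hi)]; print("s",n,len(P),P.mean(0).round(4),rect(P))
c=np.vstack([p[120:255,180:320]]); cv2.imwrite("pics/crop.png",cv2.resize(c,None,fx=5,fy=4.4,interpolation=2))
print(r.sense())
E
```

```text
beam 1393 [0.6029 0.0738 0.1775] ((605.0942993164062, 73.85717010498047), (62.26644515991211, 214.5894775390625), 8.161686897277832)
grip 71 [0.6555 0.0419 0.2521] ((655.8422241210938, 41.52876281738281), (24.58771514892578, 22.71805763244629), 19.492464065551758)
base 677 [0.5976 0.0768 0.0395] ((578.00390625, 108.3536148071289), (244.40391540527344, 286.004638671875), 8.625308990478516)
handle 287 [0.4593 0.0641 0.0551] ((457.7674255371094, 62.96529006958008), (119.07013702392578, 54.64212417602539), 86.73680877685547)
251 146 [0.6489 0.0412 0.2542]
242 170 [0.6013 0.0715 0.1999]
253 235 [0.442  0.0557 0.0574]
255 236 [0.4388 0.0499 0.0559]
303 190 [ 0.5821 -0.109   0.0236]
202 237 [0.4521 0.2141 0.0251]
s beam 1740 [0.6107 0.0765 0.177 ] ((618.0018920898438, 72.45172882080078), (85.09649658203125, 214.75881958007812), 8.078863143920898)
s grip 118 [0.6602 0.0399 0.2512] ((657.9405517578125, 39.45652389526367), (28.547954559326172, 22.123210906982422), 6.8026909828186035)
{'time_s': 0.1, 'joints': array([-6.23603810e+01,  2.20871400e+01,  3.89178496e-01, -2.39211759e-02,
       -6.84118577e+01, -1.48154956e+01]), 'joint_velocities': array([ 0.0216745 , -0.07961011,  0.2701934 ,  0.16464076,  0.05412914,
        0.02750013]), 'effort': array([-6.79236964e-04, -3.91689920e+01,  1.87933248e+01,  4.23189014e+00,
        1.34301532e-02, -7.32484204e-05]), 'tcp_pos': array([ 0.13860913, -0.60889669,  0.22157507]), 'ee_rot': array([[-9.75090124e-01, -2.21808369e-01, -5.45247828e-04],
       [-2.21809010e-01,  9.75088322e-01,  1.87804685e-03],
       [ 1.15098280e-04,  1.95220582e-03, -9.99998088e-01]]), 'wrist_force': array([-0.31118298,  0.38279044,  1.15143932]), 'moment': array([ 0.07656644,  0.03850072, -0.04460621]), 'gripper_force': 0.0, 'gripper_width': 0.9972168664775816}
```

View pics/crop.png

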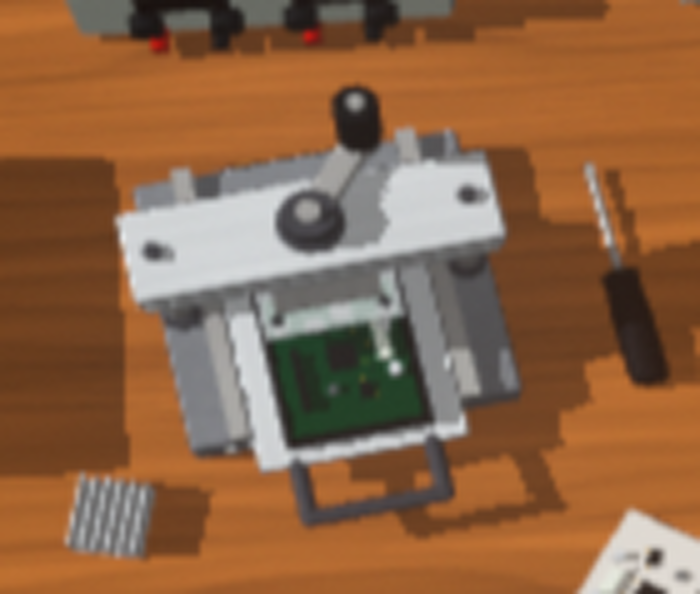

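The crop confirms the choice: crank hub (310,215), black grip (357,110), and handle bar (370,510) in front of the tray with the green board. The fixture is at about (0.6045, 0.073) with yaw 8.2°, and the crank is at about 1.76 rad. I'll move in front of the handle.

Emit:
play_rows --commands "0.6 0.8 0 0 0 -0.05;0.6 0.8 0 0 0 -0.05;0.6 0.8 0 0 0 -0.05;0.6 0.8 0 0 0 -0.05;0.6 0.8 0 0 0 -0.05;0.6 0.8 0 0 0 -0.05;0.6 0.8 0 0 0 -0.05;0.6 0.8 0 0 0 -0.05;0.6 0.8 0 0 0 -0.05;0.6 0.8 0 0 0 -0.05;0.2 0.98 0 0 0 0;0.2 0.98 0 0 0 0;0.2 0.98 0 0 0 0;0.2 0.98 0 0 0 0;0.2 0.98 0 0 0 0;0.2 0.98 0 0 0 0;0.2 0.98 0 0 0 0;0.2 0.98 0 0 0 0;0.2 0.98 0 0 0 0;0.2 0.98 0 0 0 0" --grip 0

```text
time_s: 2.1
tcp_pos: [0.3784, -0.0742, 0.2224]
ee_rot: [[-0.989, -0.148, -0.0], [-0.148, 0.989, 0.0], [0.0, 0.0, -1.0]]
wrist_force: [-0.2, 0.5, -0.4]
gripper_width: 0.002
gripper_force: 0.0
```

Emit:
play_rows --commands "0.1 0.98 -0.5 0 0 0;0.1 0.98 -0.5 0 0 0;0.1 0.9 -0.5 0 0 0;0.1 0.9 -0.5 0 0 0;0 0 0 0 0 0;0 0 0 0 0 0"

```text
time_s: 2.7
tcp_pos: [0.3904, 0.0376, 0.1622]
ee_rot: [[-0.989, -0.15, -0.001], [-0.15, 0.989, -0.001], [0.001, -0.001, -1.0]]
wrist_force: [1.0, -0.5, -0.0]
gripper_width: 0.007
gripper_force: 0.0
```

```bash
python3 - <<'E'
from station import r, cams
from h import *
s=r.sense(); i=cams.camera_info("wrist"); p,d=cams.capture("wrist"); cv2.imwrite("pics/w1.png",p)
print(s["tcp_pos"],s["ee_rot"].round(3).tolist(),s["joints"].round(0),s["wrist_force"])
w=cloud(d,i); z=w[...,2]; x=w[...,0];y=w[...,1]
np.savez("pics/w1.npz",w=w)
P=w[(z>.048)&(z<.064)&(x>.40)&(x<.46)&(abs(y-.05)<.06)]; print(len(P), P.mean(0) if len(P) else 0, rect(P) if len(P) else 0)
E
```

```text
[0.39038633 0.03755003 0.16224902] [[-0.989, -0.15, -0.001], [-0.15, 0.989, -0.001], [0.001, -0.001, -1.0]] [  30.    2.  -35.    0.  -53. -111.] [ 0.97928436 -0.45053389 -0.01539298]
0 0 0
```

View pics/w1.png

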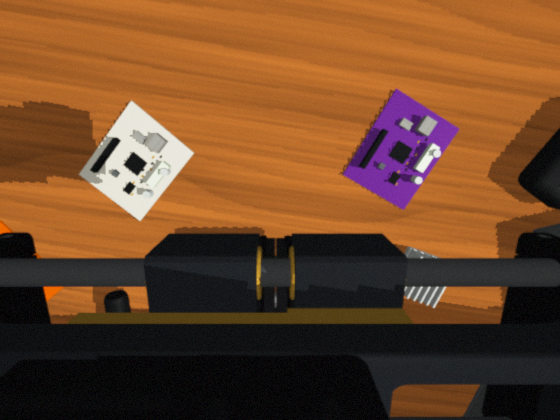

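The wrist camera faces the robot side. It shows the white board (137,160), the purple board (402,150) and the heat sink (425,275), and no fixture. The way is clear in front of the handle, so I'll descend and push.

Emit:
play_rows --commands "0 0.04 -0.95 0 0 0;0 0.04 -0.95 0 0 0;0 0.04 -0.95 0 0 0;0 0.03 -0.95 0 0 0;0 0 -0.1 0 0 0;0.33 0.0475 0 0 0 0;0.33 0.0475 0 0 0 0;0.33 0.0475 0 0 0 0;0.33 0.0475 0 0 0 0;0.33 0.0475 0 0 0 0;0.33 0.0475 0 0 0 0;0.33 0.0475 0 0 0 0"

```text
time_s: 3.95
tcp_pos: [0.4603, 0.0517, 0.0455]
ee_rot: [[-0.989, -0.148, -0.001], [-0.148, 0.989, -0.001], [0.001, -0.0, -1.0]]
wrist_force: [-3.9, -0.1, 2.5]
gripper_width: 0.005
gripper_force: 1.9
```

Emit:
play_rows --commands "0.2 0.0285 0 0 0 0;0.16 0.023 0 0 0 0;0 0 0 0 0 0"

```text
time_s: 4.25
tcp_pos: [0.4721, 0.0538, 0.0455]
ee_rot: [[-0.989, -0.148, 0.002], [-0.148, 0.989, 0.001], [-0.002, 0.0, -1.0]]
wrist_force: [-0.0, -0.2, -0.2]
gripper_width: 0.008
gripper_force: 0.1
```

Emit:
play_rows --commands "0.13 0.019 0 0 0 0;0.13 0.019 0 0 0 0"

```text
time_s: 4.45
tcp_pos: [0.4782, 0.0546, 0.0454]
ee_rot: [[-0.989, -0.148, -0.001], [-0.148, 0.989, -0.0], [0.001, 0.0, -1.0]]
wrist_force: [-3.5, 0.1, 1.3]
gripper_width: 0.007
gripper_force: 1.7
```

Emit:
play_rows --commands "0.07 0.01 0 0 0 0;0.07 0.01 0 0 0 0"

```text
time_s: 4.65
tcp_pos: [0.4828, 0.0553, 0.0455]
ee_rot: [[-0.989, -0.148, -0.0], [-0.148, 0.989, 0.0], [0.0, 0.0, -1.0]]
wrist_force: [-3.2, 1.2, 0.1]
gripper_width: 0.007
gripper_force: 1.6
```

Emit:
play_rows --commands "0.05 0.007 0 0 0 0;0.05 0.007 0 0 0 0"

```text
time_s: 4.85
tcp_pos: [0.4853, 0.0555, 0.0454]
ee_rot: [[-0.989, -0.148, -0.001], [-0.148, 0.989, -0.0], [0.001, -0.0, -1.0]]
wrist_force: [-6.6, 3.1, 2.2]
gripper_width: 0.004
gripper_force: 3.0
```

Emit:
play_rows --commands "0.04 0.006 0 0 0 0;0.04 0.006 0 0 0 0;0 0 0 0 0 0"

```text
time_s: 5.15
tcp_pos: [0.4855, 0.0553, 0.0452]
ee_rot: [[-0.989, -0.147, -0.006], [-0.147, 0.989, -0.001], [0.006, -0.001, -1.0]]
wrist_force: [-9.6, 2.4, 4.8]
gripper_width: 0.008
gripper_force: 4.4
```

Emit:
play_rows --commands "0.05 0.007 0 0 0 0;0.05 0.007 0 0 0 0;0 0 0 0 0 0"

```text
time_s: 5.45
tcp_pos: [0.4856, 0.0549, 0.0447]
ee_rot: [[-0.989, -0.147, -0.012], [-0.147, 0.989, -0.003], [0.012, -0.002, -1.0]]
wrist_force: [-14.0, 3.1, 8.9]
gripper_width: 0.006
gripper_force: 6.9
```

The tray is home: the force climbs and the handle no longer moves. I'll back off, go up, and look from the top and scene cameras.

Emit:
play_rows --commands "-0.6 -0.086 0 0 0 0;-0.9 -0.13 0 0 0 0;0 0 0.98 0 0 0;0 0 0.98 0 0 0;0 0 0.98 0 0 0;0 0 0.98 0 0 0;0 0 0.98 0 0 0;0 0 0.98 0 0 0;0 0 0.98 0 0 0;0 0 0.98 0 0 0;0 0 0.5 0 0 0;0 0 0 0 0 0" --grip 70

```text
time_s: 6.65
tcp_pos: [0.4486, 0.0505, 0.2989]
ee_rot: [[-0.989, -0.148, 0.009], [-0.148, 0.989, 0.003], [-0.009, 0.002, -1.0]]
wrist_force: [-0.6, 0.4, -0.3]
gripper_width: 0.799
gripper_force: 0.0
```

```bash
python3 - <<'E'
from station import r, cams
from h import *
ps=[]
for n,win in (("top",(130,245,195,295)),("scene",(215,330,245,360))):
    i=cams.camera_info(n); p,d=cams.capture(n); ps.append(cv2.resize(p[120:340,170:390] if n=="scene" else p[100:320,140:360],(400,400)))
    w=cloud(d,i); z=w[...,2]; a=np.zeros(z.shape,bool); a[win[0]:win[1],win[2]:win[3]]=1
    for m,lo,hi in (("beam",.172,.183),("grip",.247,.258)):
        P=w[a&(z>lo)&(z<hi)&(w[...,0]>.5)]
        if len(P): print(n,m,len(P),P.mean(0).round(4),rect(P))
cv2.imwrite("pics/c2.png",np.hstack(ps)); s=r.sense(); print(s["tcp_pos"],s["wrist_force"])
E
```

```text
top beam 355 [0.6165 0.0221 0.1773] ((608.2394409179688, 73.94515991210938), (60.476890563964844, 215.79513549804688), 6.124226093292236)
top grip 67 [0.6557 0.0419 0.252 ] ((655.8715209960938, 41.99298858642578), (22.461524963378906, 24.329408645629883), 8.773472785949707)
scene beam 1644 [0.6101 0.0769 0.177 ] ((607.7930297851562, 70.92422485351562), (62.605838775634766, 214.73175048828125), 8.214285850524902)
scene grip 111 [0.66   0.0397 0.2517] ((658.8204345703125, 39.63690185546875), (24.542940139770508, 22.142974853515625), 7.502094745635986)
[0.4465548  0.05001598 0.29554616] [-0.21346133 -0.56202128 -0.70026813]
```

View pics/c2.png

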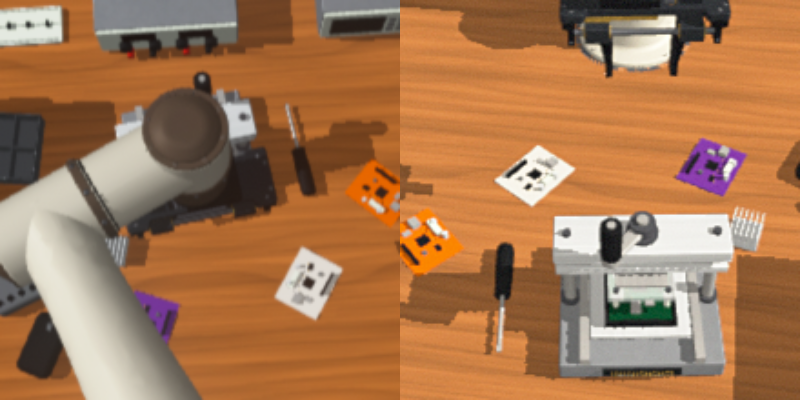

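The tray with the green board is home under the rods (scene crop, board near (640,310)). The grip is near (612,240). Averaging both cameras puts the axis at (0.6064, 0.0724) and the grip at (0.6576, 0.0408). I'll go above the grip.

Emit:
play_rows --commands "0.88 -0.038 0 0 0 0;0.88 -0.038 0 0 0 0;0.88 -0.038 0 0 0 0;0.88 -0.038 0 0 0 0;0.88 -0.038 0 0 0 0;0.88 -0.038 0 0 0 0;0.88 -0.038 0 0 0 0;0.88 -0.038 0 0 0 0;0 0 0 0 0 0;0 0 0 0 0 0"

```text
time_s: 7.75
tcp_pos: [0.6573, 0.0406, 0.2932]
ee_rot: [[-0.989, -0.148, -0.004], [-0.148, 0.989, -0.001], [0.004, -0.0, -1.0]]
wrist_force: [-0.9, -0.3, -0.5]
gripper_width: 0.806
gripper_force: 0.0
```

```bash
python3 - <<'E'
from station import r, cams
from h import *
s=r.sense(); i=cams.camera_info("wrist"); p,d=cams.capture("wrist"); q,_=cams.capture("scene")
cv2.imwrite("pics/w3.png",np.hstack([cv2.resize(p,(480,360)),cv2.resize(q[130:340,190:400],(320,360))]))
w=cloud(d,i); z=w[...,2]; P=w[(z>.245)&(z<.26)]
print(s["tcp_pos"],s["ee_rot"].round(3).tolist(),s["wrist_force"],s["joints"].round(0)); print(len(P))
if len(P): print(P.mean(0),rect(P))
P=w[(z>.172)&(z<.183)]
if len(P): print(P.mean(0),rect(P))
E
```

```text
[0.65725689 0.04062864 0.29316683] [[-0.989, -0.148, -0.004], [-0.148, 0.989, -0.001], [0.004, -0.0, -1.0]] [-0.86197676 -0.27965349 -0.48147039] [ 18.  24.  13.  -0. -79. -99.]
983
[0.65609778 0.0392349  0.25215077] ((656.9194946289062, 39.34820556640625), (25.0330753326416, 24.850555419921875), 69.3737564086914)
[0.60465188 0.07059058 0.17744925] ((606.5680541992188, 70.57766723632812), (59.861663818359375, 214.64169311523438), 8.564203262329102)
```

View pics/w3.png

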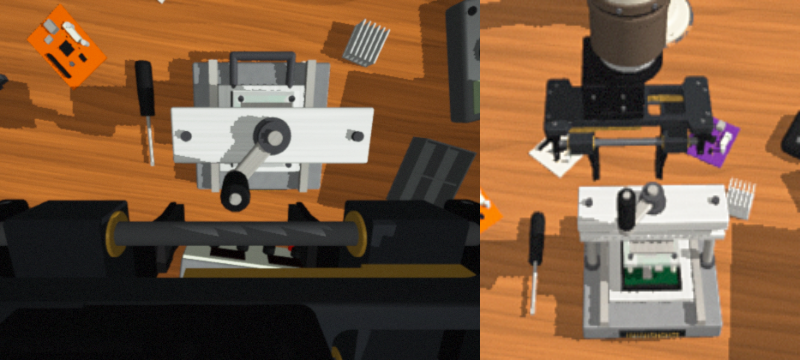

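The wrist view shows the grip top at (235,200) and the hub at (270,135), between the open fingers. The measured position agrees to 2 mm. Now I'll descend and close.

Emit:
play_rows --commands "0 -0.02 -0.88 0 0 0;0 0 -0.88 0 0 0;0 0 -0.88 0 0 0;0 0 0 0 0 0"

```text
time_s: 8.25
tcp_pos: [0.6543, 0.04, 0.2128]
ee_rot: [[-0.989, -0.148, -0.008], [-0.148, 0.989, -0.001], [0.008, 0.0, -1.0]]
wrist_force: [0.3, 0.1, -0.5]
gripper_width: 0.803
gripper_force: 0.0
```

Emit:
play_rows --commands "0 0 0 0 0 0;0 0 0 0 0 0;0 0 0 0 0 0;0 0 0 0 0 0;0 0 0 0 0 0;0 0 0 0 0 0;0 0 0 0 0 0" --grip 0

```text
time_s: 8.95
tcp_pos: [0.6575, 0.0399, 0.2167]
ee_rot: [[-0.989, -0.148, 0.0], [-0.148, 0.989, -0.0], [-0.0, -0.0, -1.0]]
wrist_force: [-0.5, -0.9, 0.9]
gripper_width: 0.29
gripper_force: 30.0
```

```bash
python3 - <<'E'
import numpy as np
# 15 deg clockwise steps, r=60, units of 30 mm, starting at world angle -32
a=np.radians(-32-15*np.arange(0,25)); P=2*np.c_[np.cos(a),np.sin(a)]
for k,(x,y) in enumerate(np.diff(P,axis=0)): print(k,f"{x:.2f} {y:.2f} 0 0 0 0",end=";")
E
```

```text
0 -0.33 -0.40 0 0 0 0;1 -0.43 -0.30 0 0 0 0;2 -0.49 -0.18 0 0 0 0;3 -0.52 -0.05 0 0 0 0;4 -0.51 0.09 0 0 0 0;5 -0.48 0.22 0 0 0 0;6 -0.40 0.33 0 0 0 0;7 -0.30 0.43 0 0 0 0;8 -0.18 0.49 0 0 0 0;9 -0.05 0.52 0 0 0 0;10 0.09 0.51 0 0 0 0;11 0.22 0.48 0 0 0 0;12 0.33 0.40 0 0 0 0;13 0.43 0.30 0 0 0 0;14 0.49 0.18 0 0 0 0;15 0.52 0.05 0 0 0 0;16 0.51 -0.09 0 0 0 0;17 0.48 -0.22 0 0 0 0;18 0.40 -0.33 0 0 0 0;19 0.30 -0.43 0 0 0 0;20 0.18 -0.49 0 0 0 0;21 0.05 -0.52 0 0 0 0;22 -0.09 -0.51 0 0 0 0;23 -0.22 -0.48 0 0 0 0;
```

Gripped: 30 N on the pad, opening 25 mm. I'll start with a short stretch and check the forces.

Emit:
play_rows --commands "-0.33 -0.40 0 0 0 0;-0.43 -0.30 0 0 0 0;-0.49 -0.18 0 0 0 0;-0.52 -0.05 0 0 0 0"

```text
time_s: 9.35
tcp_pos: [0.6057, 0.0112, 0.2167]
ee_rot: [[-0.989, -0.148, 0.004], [-0.148, 0.989, -0.001], [-0.004, -0.001, -1.0]]
wrist_force: [3.5, 0.5, -0.4]
gripper_width: 0.288
gripper_force: 30.0
```

Emit:
play_rows --commands "-0.51 0.09 0 0 0 0;-0.48 0.22 0 0 0 0;-0.40 0.33 0 0 0 0;-0.30 0.43 0 0 0 0"

```text
time_s: 9.75
tcp_pos: [0.553, 0.0436, 0.2167]
ee_rot: [[-0.989, -0.147, 0.0], [-0.147, 0.989, -0.001], [-0.0, -0.001, -1.0]]
wrist_force: [2.8, -3.7, -1.9]
gripper_width: 0.292
gripper_force: 30.0
```

Emit:
play_rows --commands "-0.18 0.49 0 0 0 0;-0.05 0.52 0 0 0 0;0.09 0.51 0 0 0 0;0.22 0.48 0 0 0 0"

```text
time_s: 10.15
tcp_pos: [0.5565, 0.1052, 0.2167]
ee_rot: [[-0.989, -0.149, 0.001], [-0.149, 0.989, -0.002], [-0.0, -0.002, -1.0]]
wrist_force: [7.1, -10.1, -4.5]
gripper_width: 0.287
gripper_force: 30.0
```

Emit:
play_rows --commands "0.33 0.40 0 0 0 0;0.43 0.30 0 0 0 0;0.49 0.18 0 0 0 0;0.52 0.05 0 0 0 0"

```text
time_s: 10.55
tcp_pos: [0.6079, 0.1315, 0.2166]
ee_rot: [[-0.989, -0.149, -0.006], [-0.149, 0.989, -0.005], [0.007, -0.004, -1.0]]
wrist_force: [-4.9, -10.6, 4.0]
gripper_width: 0.289
gripper_force: 30.0
```

The circle fit gives centre (0.6063, 0.0714) and r = 60.1 mm, which is on track. Tangential drag is about 4.4 N, so it's still running free. I'll go on with a small y correction.

Emit:
play_rows --commands "0.51 -0.12 0 0 0 0;0.48 -0.24 0 0 0 0;0.40 -0.33 0 0 0 0;0.30 -0.43 0 0 0 0"

```text
time_s: 10.95
tcp_pos: [0.6588, 0.1007, 0.2166]
ee_rot: [[-0.989, -0.15, -0.004], [-0.15, 0.989, 0.001], [0.004, 0.001, -1.0]]
wrist_force: [-7.9, 1.3, 5.1]
gripper_width: 0.287
gripper_force: 30.0
```

Emit:
play_rows --commands "0.18 -0.49 0 0 0 0;0.05 -0.52 0 0 0 0;-0.09 -0.51 0 0 0 0"

```text
time_s: 11.25
tcp_pos: [0.6646, 0.0562, 0.2166]
ee_rot: [[-0.989, -0.15, 0.0], [-0.15, 0.989, 0.004], [-0.001, 0.004, -1.0]]
wrist_force: [-3.2, 4.8, 2.9]
gripper_width: 0.293
gripper_force: 30.0
```

Emit:
play_rows --commands "-0.22 -0.48 0 0 0 0;-0.33 -0.40 0 0 0 0"

```text
time_s: 11.45
tcp_pos: [0.6485, 0.0284, 0.2167]
ee_rot: [[-0.989, -0.149, 0.003], [-0.149, 0.989, 0.003], [-0.003, 0.002, -1.0]]
wrist_force: [0.2, 6.5, 3.3]
gripper_width: 0.293
gripper_force: 30.0
```

Emit:
play_rows --commands "-0.43 -0.30 0 0 0 0;-0.49 -0.18 0 0 0 0"

```text
time_s: 11.65
tcp_pos: [0.6208, 0.0128, 0.2167]
ee_rot: [[-0.989, -0.148, 0.004], [-0.148, 0.989, 0.002], [-0.004, 0.001, -1.0]]
wrist_force: [2.9, 6.2, 0.3]
gripper_width: 0.289
gripper_force: 30.0
```

Still free at 3.8–5 N, with the crank at about 8.8 rad. I'll go on in small steps.

Emit:
play_rows --commands "-0.52 -0.03 0 0 0 0;-0.51 0.10 0 0 0 0"

```text
time_s: 11.85
tcp_pos: [0.5895, 0.0136, 0.2167]
ee_rot: [[-0.989, -0.148, 0.003], [-0.148, 0.989, -0.001], [-0.003, -0.001, -1.0]]
wrist_force: [4.3, 0.8, -0.5]
gripper_width: 0.29
gripper_force: 30.0
```

Emit:
play_rows --commands "-0.48 0.22 0 0 0 0;-0.40 0.33 0 0 0 0"

```text
time_s: 12.05
tcp_pos: [0.5625, 0.0302, 0.2167]
ee_rot: [[-0.989, -0.147, 0.002], [-0.147, 0.989, -0.001], [-0.002, -0.001, -1.0]]
wrist_force: [5.9, -0.7, -0.7]
gripper_width: 0.292
gripper_force: 30.0
```

```bash
cat > ft.py <<'E'
import sys, numpy as np
c=np.array([.6063,.07135])
for l in sys.stdin:
    v=np.array(l.split(),float)
    if len(v)<4: continue
    d=v[:2]-c; th=np.degrees(np.arctan2(d[1],d[0])); a=np.radians(th); t=np.array([np.sin(a),-np.cos(a)])
    print(f"crank {np.radians((68.3-th)%360):.2f}+2pi n  r {1e3*np.hypot(*d):.1f} Ft {-v[2:4]@t:.2f} Fr {v[2:4]@d/np.hypot(*d):.1f}")
E
python3 -c "
from station import r
s=r.sense();print(*s['tcp_pos'][:2],*s['wrist_force'][:2])"|python3 ft.py
```

```text
crank 3.58+2pi n  r 60.1 Ft 4.56 Fr -3.8
```

Emit:
play_rows --commands "-0.30 0.43 0 0 0 0;-0.18 0.48 0 0 0 0"

```text
time_s: 12.25
tcp_pos: [0.5476, 0.0585, 0.2167]
ee_rot: [[-0.989, -0.148, 0.0], [-0.148, 0.989, -0.001], [-0.0, -0.001, -1.0]]
wrist_force: [5.6, -2.5, -2.7]
gripper_width: 0.291
gripper_force: 30.0
```

Emit:
play_rows --commands "-0.05 0.51 0 0 0 0;0.09 0.50 0 0 0 0"

```text
time_s: 12.45
tcp_pos: [0.5489, 0.0891, 0.2167]
ee_rot: [[-0.989, -0.149, -0.001], [-0.149, 0.989, -0.002], [0.001, -0.002, -1.0]]
wrist_force: [4.6, -5.6, -1.6]
gripper_width: 0.287
gripper_force: 30.0
```

```bash
python3 -c "
from station import r
s=r.sense();print(*s['tcp_pos'][:2],*s['wrist_force'][:2])"|python3 ft.py
```

```text
crank 4.63+2pi n  r 60.1 Ft 3.98 Fr -6.1
```

Emit:
play_rows --commands "0.22 0.47 0 0 0 0;0.33 0.39 0 0 0 0"

```text
time_s: 12.65
tcp_pos: [0.5649, 0.1149, 0.2166]
ee_rot: [[-0.989, -0.149, -0.003], [-0.149, 0.989, -0.002], [0.004, -0.002, -1.0]]
wrist_force: [-0.1, -7.0, 2.0]
gripper_width: 0.289
gripper_force: 30.0
```

Emit:
play_rows --commands "0.43 0.29 0 0 0 0;0.49 0.17 0 0 0 0"

```text
time_s: 12.85
tcp_pos: [0.5923, 0.1297, 0.2166]
ee_rot: [[-0.989, -0.149, -0.004], [-0.149, 0.989, -0.0], [0.004, 0.0, -1.0]]
wrist_force: [-3.1, -2.8, 3.7]
gripper_width: 0.288
gripper_force: 30.0
```

```bash
python3 -c "
from station import r
s=r.sense();print(*s['tcp_pos'][:2],*s['wrist_force'][:2])"|python3 ft.py
```

```text
crank 5.67+2pi n  r 60.0 Ft 3.64 Fr -2.0
```

Emit:
play_rows --commands "0.52 0.05 0 0 0 0;0.51 -0.09 0 0 0 0"

```text
time_s: 13.05
tcp_pos: [0.6236, 0.1288, 0.2166]
ee_rot: [[-0.989, -0.15, -0.004], [-0.15, 0.989, 0.0], [0.004, 0.001, -1.0]]
wrist_force: [-4.1, -1.6, 5.4]
gripper_width: 0.288
gripper_force: 30.0
```

Emit:
play_rows --commands "0.48 -0.22 0 0 0 0;0.40 -0.33 0 0 0 0"

```text
time_s: 13.25
tcp_pos: [0.6501, 0.1125, 0.2166]
ee_rot: [[-0.989, -0.15, -0.004], [-0.15, 0.989, 0.001], [0.004, 0.001, -1.0]]
wrist_force: [-4.3, 0.6, 5.9]
gripper_width: 0.287
gripper_force: 30.0
```

```bash
python3 -c "
from station import r,cams
s=r.sense();print(*s['tcp_pos'][:2],*s['wrist_force'][:2])
import cv2
p,d=cams.capture('scene');cv2.imwrite('pics/g.png',cv2.resize(p[215:335,245:365],(600,600),interpolation=2))"|python3 ft.py
```

```text
crank 0.44+2pi n  r 60.1 Ft 3.32 Fr -2.7
```

View pics/g.png

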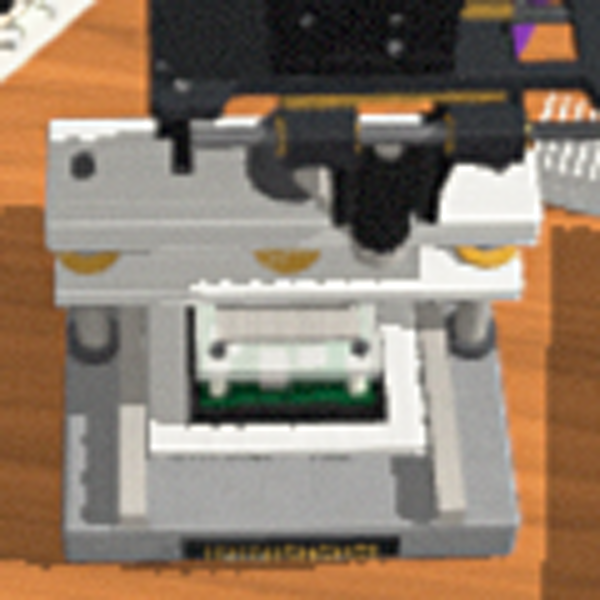

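The press is close: rod tips at (215,385) and (360,385), just above the board. The crank is at 13.0 rad. Now single rows, reading the force each time.

Emit:
play_rows --commands "0.30 -0.43 0 0 0 0"

```text
time_s: 13.4
tcp_pos: [0.659, 0.1004, 0.2167]
ee_rot: [[-0.989, -0.15, -0.003], [-0.15, 0.989, 0.003], [0.002, 0.003, -1.0]]
wrist_force: [-4.7, 1.8, 5.2]
gripper_width: 0.288
gripper_force: 30.0
```

Emit:
play_rows --commands "0.18 -0.49 0 0 0 0"

```text
time_s: 13.5
tcp_pos: [0.6648, 0.0854, 0.2166]
ee_rot: [[-0.989, -0.15, -0.002], [-0.15, 0.989, 0.003], [0.002, 0.003, -1.0]]
wrist_force: [-5.0, 3.6, 6.2]
gripper_width: 0.288
gripper_force: 30.0
```

Emit:
play_rows --commands "0.05 -0.52 0 0 0 0"

```text
time_s: 13.6
tcp_pos: [0.6665, 0.0698, 0.2166]
ee_rot: [[-0.989, -0.15, -0.002], [-0.15, 0.989, 0.003], [0.001, 0.003, -1.0]]
wrist_force: [-5.5, 5.6, 5.8]
gripper_width: 0.289
gripper_force: 30.0
```

Emit:
play_rows --commands "-0.09 -0.51 0 0 0 0"

```text
time_s: 13.7
tcp_pos: [0.6642, 0.0546, 0.2166]
ee_rot: [[-0.989, -0.15, -0.0], [-0.15, 0.989, 0.004], [-0.0, 0.004, -1.0]]
wrist_force: [-4.0, 6.7, 5.5]
gripper_width: 0.293
gripper_force: 30.0
```

```bash
python3 ft.py <<'E'
.659 .1004 -4.7 1.8
.6648 .0854 -5.0 3.6
.6665 .0698 -5.5 5.6
.6642 .0546 -4 6.7
E
```

```text
crank 0.69+2pi n  r 60.2 Ft 3.85 Fr -3.2
crank 0.96+2pi n  r 60.2 Ft 4.67 Fr -4.0
crank 1.22+2pi n  r 60.2 Ft 5.46 Fr -5.6
crank 1.47+2pi n  r 60.3 Ft 5.32 Fr -5.7
```

Emit:
play_rows --commands "-0.22 -0.48 0 0 0 0"

```text
time_s: 13.8
tcp_pos: [0.6582, 0.0406, 0.2166]
ee_rot: [[-0.989, -0.149, 0.002], [-0.149, 0.989, 0.005], [-0.002, 0.004, -1.0]]
wrist_force: [-1.5, 7.7, 4.9]
gripper_width: 0.29
gripper_force: 30.0
```

Emit:
play_rows --commands "-0.33 -0.40 0 0 0 0"

```text
time_s: 13.9
tcp_pos: [0.6489, 0.0286, 0.2166]
ee_rot: [[-0.989, -0.149, 0.003], [-0.149, 0.989, 0.005], [-0.004, 0.005, -1.0]]
wrist_force: [-0.5, 8.4, 4.0]
gripper_width: 0.292
gripper_force: 30.0
```

```bash
python3 -c "
from station import r
s=r.sense();print(*s['tcp_pos'][:2],*s['wrist_force'][:2])"|python3 ft.py
```

```text
crank 1.98+2pi n  r 60.3 Ft 5.58 Fr -6.3
```

Emit:
play_rows --commands "-0.43 -0.29 0 0 0 0"

```text
time_s: 14.0
tcp_pos: [0.637, 0.0195, 0.2167]
ee_rot: [[-0.989, -0.149, 0.006], [-0.149, 0.989, 0.005], [-0.007, 0.004, -1.0]]
wrist_force: [3.1, 5.3, 0.7]
gripper_width: 0.288
gripper_force: 30.0
```

Emit:
play_rows --commands "-0.49 -0.17 0 0 0 0"

```text
time_s: 14.1
tcp_pos: [0.623, 0.0135, 0.2167]
ee_rot: [[-0.989, -0.149, 0.008], [-0.149, 0.989, 0.003], [-0.008, 0.002, -1.0]]
wrist_force: [6.7, 2.3, -0.1]
gripper_width: 0.29
gripper_force: 30.0
```

```bash
python3 -c "
from station import r
s=r.sense();print(*s['tcp_pos'][:2],*s['wrist_force'][:2])"|python3 ft.py
```

```text
crank 2.48+2pi n  r 60.2 Ft 7.06 Fr -0.4
```

Emit:
play_rows --commands "-0.52 -0.04 0 0 0 0"

```text
time_s: 14.2
tcp_pos: [0.6074, 0.0113, 0.2167]
ee_rot: [[-0.989, -0.149, 0.007], [-0.149, 0.989, 0.001], [-0.008, 0.0, -1.0]]
wrist_force: [7.5, -1.2, -1.5]
gripper_width: 0.289
gripper_force: 30.0
```

```bash
python3 -c "
from station import r
s=r.sense();print(*s['tcp_pos'][:2],*s['wrist_force'][:2])"|python3 ft.py
```

```text
crank 2.74+2pi n  r 60.1 Ft 7.47 Fr 1.4
```

Emit:
play_rows --commands "0 0 0 0 0 0;0 0 0 0 0 0"

```text
time_s: 14.4
tcp_pos: [0.6042, 0.0112, 0.2166]
ee_rot: [[-0.989, -0.149, -0.001], [-0.149, 0.989, 0.001], [0.001, 0.001, -1.0]]
wrist_force: [-1.3, 1.0, 2.2]
gripper_width: 0.293
gripper_force: 30.0
```

```bash
python3 -c "
from station import r
s=r.sense();print(*s['tcp_pos'][:2],*s['wrist_force'][:2])"|python3 ft.py
```

```text
crank 2.80+2pi n  r 60.1 Ft -1.30 Fr -1.0
```

Tight: about 7.5 N at the grip, roughly 3.4 N over free, so about 115 N on the board. Letting go, with a modest opening to stay clear of the hub.

Emit:
play_rows --commands "0 0 0 0 0 0;0 0 0 0 0 0;0 0 0 0 0 0;0 0 0 0 0 0" --grip 42

```text
time_s: 14.8
tcp_pos: [0.6043, 0.0105, 0.216]
ee_rot: [[-0.989, -0.148, -0.001], [-0.148, 0.989, -0.0], [0.001, 0.0, -1.0]]
wrist_force: [-0.1, -0.2, 0.2]
gripper_width: 0.474
gripper_force: 0.0
```

Emit:
play_rows --commands "0 0 0.3 0 0 0;0 0 0.6 0 0 0;0 0 0.9 0 0 0;0 0 0.9 0 0 0;0 0 0.9 0 0 0;-0.8 0 0.5 0 0 0;-0.8 0 0 0 0 0;-0.8 0 0 0 0 0;-0.8 0 0 0 0 0;-0.8 0 0 0 0 0;0 0 0 0 0 0"

```text
time_s: 15.9
tcp_pos: [0.4823, 0.0102, 0.3414]
ee_rot: [[-0.989, -0.149, 0.002], [-0.149, 0.989, 0.001], [-0.002, 0.001, -1.0]]
wrist_force: [0.7, -0.1, 0.8]
gripper_width: 0.479
gripper_force: 0.0
```

```bash
python3 - <<'E'
from station import r,cams
from h import *
i=cams.camera_info("scene"); p,d=cams.capture("scene"); w=cloud(d,i); z=w[...,2]
P=w[(z>.247)&(z<.258)&(abs(w[...,0]-.605)<.08)&(abs(w[...,1]-.07)<.08)]; print(len(P),P.mean(0))
cv2.imwrite("pics/end.png",cv2.resize(p[200:340,190:380],(760,560),interpolation=2)); s=r.sense(); print(s["tcp_pos"],s["wrist_force"],s["time_s"])
E
```

```text
99 [0.60722867 0.01138384 0.25178278]
[0.48363468 0.0103495  0.34116935] [ 0.9348144   0.47677164 -0.15101293] 15.95
```

View pics/end.png

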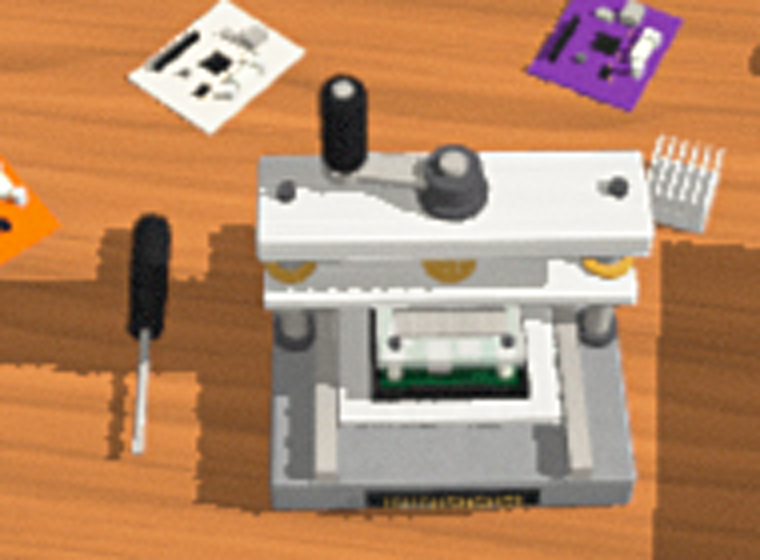

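The crank stayed where I left it: grip at (345,120), arm clear. The rods at (393,370) and (507,370) are down on the board, and nothing else has moved. Handing in.

```bash
python3 -c "
from station import r
print(r.finish_job())"
```

```text
the job is handed in; nothing more can be done
None
```

I pushed the tray home and turned the crank clockwise in one run to about 15.4 rad. That puts roughly 115 N on the board, estimated from the force at the grip. I then let go with the arm clear, and the job was handed in at about 16 s with no verdict returned.

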